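# Clamp a card bundle in the bundle press

### The job

Press the treadle of the bundle press down to its stop so that its pusher drives the bundle of card blanks home against the back stop, and let the treadle come up again. Then flip the safety catch outward, off the clamp lever, take the lever by its grip and pull it all the way forward so that the platen clamps the bundle, and finish while still holding it there: the lever springs back if let go. Leave the other things on the bench where they are.

Things in the scene. Friction and masses are not known exactly. Their poses are not given: they have to be found in the camera images.
- press: grey bench press, fixed to the bench, about 195 mm deep, 260 mm wide, 250 mm tall with its lever; its pose varies, level. Origin on the bench under the nest's middle; x points from its front (towards the robot) to its back, y to its left, z up. Base plate 12 mm thick; nest of two side guides (y = +-72 mm, 34 mm high) with a back stop at x = 55 mm; column behind it, head overhanging the nest (x -5 to 100, y +-30, z 92 to 125 mm)
- treadle (a joint): treadle angle, rad: 0 up, 0.30 down on its stop. A 108x66x8 mm steel plate with a ribbed rubber pad to the right of the nest, hinged at its back end about press y at (28, -130, 25) mm in the press frame, free end to the front and raised 32 mm more than the hinge when up. Springs back when released; 5 to 10 N at the pad. It drives the pusher +28 mm along press x, 93 mm per rad
- treadle_pad (a point): point to press: top of the treadle's rubber pad, on its middle line, 83 mm from the hinge; moves with it. Press frame: about (-49, -130, 56) mm when up, (-55, -130, 32) mm when down
- safety_catch (a joint): catch angle, rad: 0 to 0.15 at the start (on: its nose lies across in front of the lever and blocks it), to 1.3 at its end; the lever is free from 0.9 up. Stays where it is left (friction, about 1 N at the tab). Bell crank on the left of the head, pivoted about press x at (y 40, z 165) mm in the press frame; growing values swing the tab to press +y (outward, left) and down
- catch_tab (a point): centre of the black pad on the catch's thumb tab, 46 mm from the pivot, at x = -9 mm in the press frame (in front of the lever). Tab 16 mm wide along press x, 6 mm thick (pad 22x8x16 mm), 52 mm long, leaning 0.25 rad inward (to press -y) when the catch reads 0; moves with it. Push it from its inner (right) side towards press +y
- clamp_lever (a joint): lever angle, rad: 0 back (start), 1.0 pulled fully forward on its stop. Hinge about press y at (20, 0, 138) mm in the press frame; leans 0.35 rad back from upright at 0 and 0.65 rad forward at 1.0. Sprung back: 4.5 to 10 N at the grip. While the catch is on it is blocked from about 0.1 rad (do not force it)
- lever_grip: round black grip that sticks out sideways (to press -y, right) from the top of the lever, like a crank handle: 22 mm diameter, 74 mm long along press y (end beads 25 mm), the lever's 14 mm wide blade being at press y = 0; origin at the grip's centre, 110 mm from the lever's hinge line. Press frame: (58, -48, 241) mm at lever 0, (-47, -48, 226) mm at lever 1.0. Can be pinched from above across press x; the sleeve turns freely on the lever
- bundle_center (a point): centre of the loose bundle of card blanks, 136x74x31 mm, long side along press y, lying in the nest on the base plate. At the start 10 to 24 mm short of the back stop; home at about x = 20 to 22 mm in the press frame (back stop)
- platen: flat steel platen 50x90x10 mm (press x, y, z) under the head; origin at the middle of its underside, 60 mm above the bench when up. The lever drives it down 22 mm per rad; touches the 30 mm high bundle at about lever 0.8 and presses it through a spring with 4 to 10 N
- glue_stick: bystander: upright glue stick, 27 mm across, 97 mm tall, standing loose on the press's base beside the column; origin under its centre
- spare_blanks: bystander: banded bundle of card blanks, 134x73x22 mm, lying on the bench to the left; origin under its centre
- soap_stack: bystander: stack of three wrapped soap bars, 84x71x80 mm, behind the press; origin under its centre
- tape_roll: bystander: roll of packing tape lying flat, 108 mm across, 48 mm high, on the right of the bench; origin under its centre
- offcut_bowl: bystander: metal bowl of offcuts, 121 mm across, 37 mm high, on the right of the bench; origin under its centre
- bundle: the same bundle of card blanks, origin under its centre, its x along its long side
Things that resemble listed ones, but are neither listed nor needed, are in the scene too. Leave any red look-alike of the bundle alone.

How it is judged:
By the outcome, as a careful person would: the job done as asked, in the order asked, and still so for the second after the job is handed in, while the arm keeps its last pose, push and grip.
It also fails if it takes over 64 s, if anything falls off the work surface, if the arm or the gripper's body presses on something with over 40 N, if the wrist force passes 120 N, or if a joint passes its speed limit or range.

### The arm

A 7-joint arm with a two-finger parallel gripper is mounted at the origin on a cart in front of the work surface, level with it; the furniture and walls round the work are solid. World frame = base frame: x ahead of the robot, y to its left, z up, the work surface at z = 0. Lengths are in m, angles in rad, forces in N, time in s.
With the tool pointing down it reaches from about 0.425 to 0.925 m from the base axis. Payload 6.8 kg.
Tool frame: the origin (TCP) lies at the very end of the fingers, on their centre line; the grasp point (between the pads) lies robot.grasp_offset behind it (robot.grasp_offset is the distance from the TCP to the grasp point, in m); z points along the fingers, y is the line along which they close (so a half turn about z gives the same grasp; the last joint's range is limited). The gripper opens to 88 mm and grips with 3 to 60 N. Pads are 20 mm wide; open, the fingers measure 115 mm over their backs; the gripper's body (75 mm by 178 mm) begins 61 mm behind the grasp point.
Start: joints at [-1.251, 0.477, 0.022, 1.555, -0.011, 1.109, -0.083], TCP at [0.28, 0.614, 0.223] pointing down, gripper open.
Joint ranges: [-2.96, 2.96], [-0.34, 2.1], [-1.41, 1.46], [0.24, 2.44], [-1.37, 4.51], [0.17, 1.92], [-2.96, 2.96]. Speed limits (rad/s): [2.39, 2.39, 3.14, 3.14, 3.14, 3.14, 3.14].

### API

Orientations are given as a unit quaternion [x, y, z, w].
In Python, from station import monitor, cams, job, robot gives the robot as it stands.
- The arm moves only by the tool carry_out, never from a script. Its argument "steps" is a list that holds one entry, the list of rows, each a list of 5 numbers: the opening in per cent of the stroke, from 0 (shut) to 100 (fully open), then the shift along the tool's x, y, z in m, then the turn about the tool's z in degrees. In form: [[[gripper, x, y, z, turn], ...]]. A call has 1 to 5 rows; each row shifts and turns the commanded pose from where the row before left it, along the tool's axes as they then stand; what a row does not reach is not made up. A row lasts 1/8 s, in which the tool goes at most 62.5 mm and 10.7 degrees, less where a joint would pass 70% of its speed; a pose out of reach is approached as far as the arm can. A call is refused whole if a number of a shift passes 0.0625 or a number of a turn 10.7, either way. A call with a gripper value outside its range is refused whole. The fingers move at their own pace and stop on an object; "force" is the grip in N (left out, the last holds). Time passes only in rows, so rows that do not move let the fingers close. It gives the time, the measured TCP pose, the force, the opening and the grip force at its end, in the units of the state.
- monitor.get_state(): the state, without advancing time (a new reading comes with each control period).
- cams.camera(name): name is "scene" or "top" or "wrist"; returns the picture (420x560x3 uint8, red, green, blue); there is no depth.
- cams.get_calibration(name): a dict with "fx", "fy", "cx", "cy" (pixels), "rvec" (rotation vector, rad) and "tvec" (3), from world to camera coordinates, as OpenCV has them; the wrist camera has in their place "tool_from_camera" (4x4, takes a point from camera to tool coordinates, whose origin is the TCP and whose axes are the flange's). Camera axes: x right, y down, z forward; pixel columns grow to the right and rows downward; lengths in m; the calibration is good to about 2 mm. A picture is of the moment at which its call begins: read the wrist's pose just before it. get_calibration takes no time and is no camera call.
- job.close_job(): hands the job in; it is judged then, once.
The state is a dict: "time": time; "q": joint angles; "joint_velocities": joint speeds; "effort": joint torques, N m; "position": TCP position; "ee_rot": TCP orientation; "wrist_force": force on the tool from outside, world axes, zero at the start; "ft_torque": the same for the moment, N m; "width": finger opening in m; "gripper_force": force on a finger pad.
Only numpy, scipy, OpenCV 4.12 (cv2) and the standard library are available. Lean on these libraries where they do the work, as an engineer would, in place of code of your own. Each camera call takes 0.05 s, during which the arm holds its last target. There are 200 camera calls.

## Working session

There is one attempt and no reset: what is moved stays moved. The work goes in short steps, Python scripts to look and compute and a tool call to move; the robot and the scene stay as the last step left them, time stands still between calls to the robot, and variables do not carry over. Pictures are saved under pics/ and viewed, at most 10 in all, crops included, and the job is handed in when it is done.

Besides the shell and the picture viewer there is one more tool, called after ">>>" in YAML: its name, and indented under it one key for each argument. carry_out: Moves the arm, as the interface text tells. Its arguments: {"type":"object","properties":{"steps":{"type":"array","items":{"type":"array","items":{"type":"array","items":{"type":"number"}}}},"force":{"type":"number"}},"required":["steps"]}

```bash
ls; mkdir -p pics
python3 - <<'E'
from station import monitor,cams,job,robot
import cv2,numpy as np
s=monitor.get_state();print({k:np.round(v,3).tolist() for k,v in s.items()},robot.grasp_offset)
for n in("scene","top"):
    im=cams.camera(n);cv2.imwrite(f"pics/{n}0.png",im[:,:,::-1])
    c=cams.get_calibration(n);print(n,c)
print(cams.get_calibration("wrist"))
E
```

```text
pics
{'time': 0.0, 'q': [-1.251, 0.478, 0.022, 1.556, -0.011, 1.109, -0.083], 'joint_velocities': [0.001, -0.001, -0.0, -0.0, -0.0, 0.002, -0.0], 'effort': [0.0, -58.286, 1.535, -27.261, -0.054, 0.017, 0.0], 'position': [0.28, 0.614, 0.222], 'ee_rot': [0.212, 0.977, -0.001, -0.0], 'wrist_force': [0.378, -0.671, -0.14], 'ft_torque': [-0.042, 0.017, 0.005], 'gripper_force': 0.0, 'width': 0.088} 0.0187
scene {'fx': 436.89802694454534, 'fy': 436.89802694454534, 'cx': 280.7757478816274, 'cy': 211.52471888732984, 'rvec': array([ 2.11563069, -1.27792436,  0.49263267]), 'tvec': array([-0.49813851,  0.35502789,  0.86065149])}
top {'fx': 519.2712488859354, 'fy': 519.2712488859354, 'cx': 288.313051196508, 'cy': 207.47222605125268, 'rvec': array([ 2.11615467, -2.14787221,  0.19830965]), 'tvec': array([-0.26346377,  0.50613747,  1.18085175])}
{'fx': 345.01511353860747, 'fy': 345.01511353860747, 'cx': 279.06588836049076, 'cy': 208.3876102218912, 'tool_from_camera': array([[-8.84075064e-04, -9.65845074e-01, -2.59118719e-01,
         6.87868138e-02],
       [ 9.99999242e-01, -6.31727796e-04, -1.05713402e-03,
         6.95168253e-04],
       [ 8.57335192e-04, -2.59119457e-01,  9.65844901e-01,
        -1.62034624e-01],
       [ 0.00000000e+00,  0.00000000e+00,  0.00000000e+00,
         1.00000000e+00]])}
```

View pics/scene0.png

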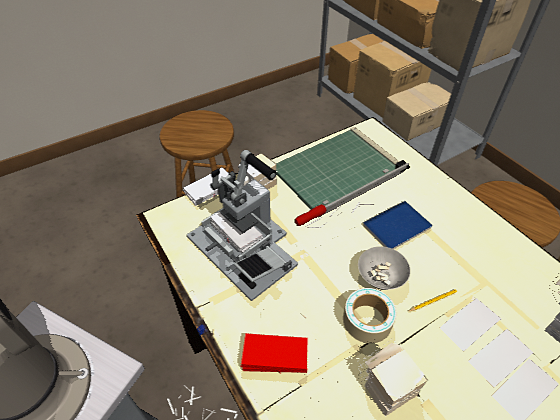

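View pics/top0.png

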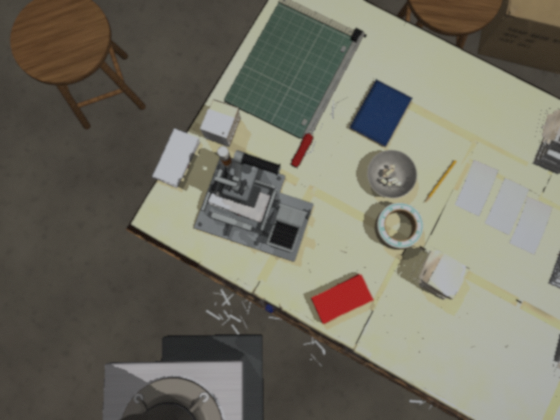

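The scene view shows the press at about (240,225), with the red look-alike at (275,352). In the top view the press base has corners near (197,222), (225,160), (312,212) and (295,258). I'll enlarge both.

```bash
cat > h.py <<'E'
import numpy as np,cv2
from scipy.spatial.transform import Rotation as R
from station import monitor,cams
def cam(n,s=None):
    c=cams.get_calibration(n);K=np.array([[c['fx'],0,c['cx']],[0,c['fy'],c['cy']],[0,0,1]])
    if n!="wrist": return K,cv2.Rodrigues(c['rvec'])[0],np.array(c['tvec'])
    T=np.eye(4);T[:3,:3]=R.from_quat(s['ee_rot']).as_matrix();T[:3,3]=s['position']
    M=np.linalg.inv(T@c['tool_from_camera']);return K,M[:3,:3],M[:3,3]
def ray(C,p):
    K,Rm,t=C;d=Rm.T@np.linalg.solve(K,[p[0],p[1],1]);return -Rm.T@t,d/np.linalg.norm(d)
def onz(C,p,z):
    o,d=ray(C,p);return o+d*(z-o[2])/d[2]
def proj(C,P):
    K,Rm,t=C;q=K@(Rm@np.asarray(P,float)+t);return q[:2]/q[2]
def tri(C1,p1,C2,p2):
    o1,d1=ray(C1,p1);o2,d2=ray(C2,p2)
    A=np.stack([d1,-d2],1);k=np.linalg.lstsq(A,o2-o1,rcond=None)[0]
    a,b=o1+k[0]*d1,o2+k[1]*d2;return (a+b)/2,np.linalg.norm(a-b)
def crop(im,x,y,w,h,f,name):
    cv2.imwrite(name,cv2.resize(im[y:y+h,x:x+w,::-1],None,fx=f,fy=f,interpolation=cv2.INTER_CUBIC))
E
python3 - <<'E'
from h import *
a=cv2.imread("pics/scene0.png")[:,:,::-1];b=cv2.imread("pics/top0.png")[:,:,::-1]
A=cv2.resize(a[145:305,180:310],None,fx=3,fy=3,interpolation=2);B=cv2.resize(b[140:270,190:320],None,fx=3,fy=3,interpolation=2)
o=np.zeros((480,780,3),np.uint8);o[:480,:390]=A;o[:390,390:]=B
cv2.imwrite("pics/c0.png",o[:,:,::-1])
s=cam("scene");t=cam("top")
for C in (s,t): print(proj(C,[0,0,0]),proj(C,[.28,.614,.222]),proj(C,[.6,.3,0]))
for p in [(197,222),(225,160),(312,212),(295,258)]: print(onz(t,p,.012))
E
```

```text
[ 27.90250299 391.74980194] [-97.97271346 132.30776493] [118.87077659 163.51736487]
[172.45670981 430.04261895] [-165.98389453  310.67848331] [ 56.7117885  175.06197398]
[ 0.47577472 -0.05031824  0.012     ]
[ 0.6294789  -0.11691209  0.012     ]
[ 0.49627466 -0.32856719  0.012     ]
[ 0.38547787 -0.28535027  0.012     ]
```

View pics/c0.png

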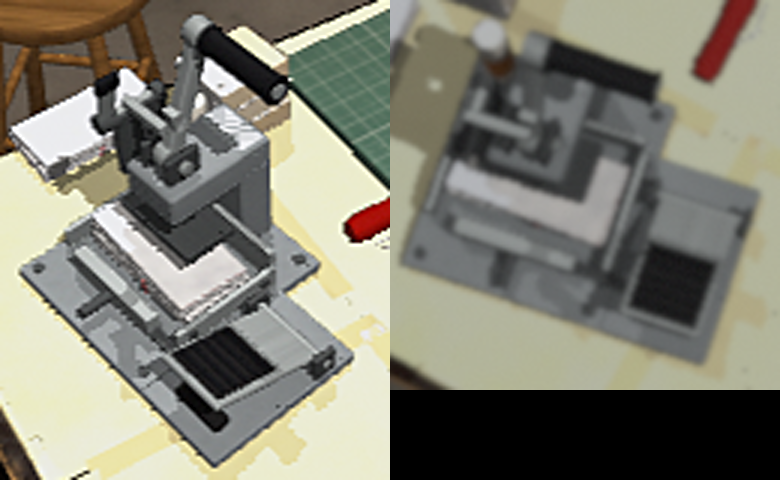

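The crops show the grip from about scene (248,158) to (273,175), the rubber pad near scene (254,266) and the catch tab at scene (215,173). I'll triangulate these and fit the pose.

Run:
```python
from h import *
from scipy.optimize import least_squares
s=cam("scene");t=cam("top")
S=lambda x,y:(180+x/3-.33,145+y/3-.33)
T=lambda x,y:(190+(x-390)/3-.33,140+y/3-.33)
pts={"FL":((20,270),(402,262)),"FR":((215,465),(705,362)),"BR":((353,352),(760,187)),"gripend":((279,91),(657,87)),"gripin":((203,38),(545,57)),"pad":((223,362),(672,285))}
for k,(a,b) in pts.items(): 
    p,e=tri(s,S(*a),t,T(*b));print(k,p.round(4),round(e,4))
m={"gripend":(58,-85,241),"gripin":(58,-11,241),"pad":(-49,-130,56)}
def W(v,P):
    c,n=np.cos(v[2]),np.sin(v[2]);P=np.array(P)/1e3;return np.array([v[0]+c*P[0]-n*P[1],v[1]+n*P[0]+c*P[1],P[2]])
def f(v):
    r=[]
    for k in m: r+=[proj(s,W(v,m[k]))-S(*pts[k][0]),proj(t,W(v,m[k]))-T(*pts[k][1])]
    fl,fr=[onz(t,T(*pts[k][1]),.012) for k in("FL","FR")]
    d=fl-fr;yaw=np.arctan2(-d[0],d[1]);r.append([(v[2]-yaw)*100])
    return np.concatenate(r)
q=least_squares(f,[.52,-.14,-.2]);print(q.x,f(q.x).round(1))
for k,P in {"FL":0,"tab":(-9,40-11,165+45),"grip":(58,-48,241),"pad":(-49,-130,56),"lev1":(-47,-48,226)}.items():
    if P: print(k,W(q.x,P).round(3),((proj(s,W(q.x,P))-[180,145])*3).round(),((proj(t,W(q.x,P))-[190,140])*3+[390,0]).round())
i=lambda p:np.round([np.cos(q.x[2])*(p[0]-q.x[0])+np.sin(q.x[2])*(p[1]-q.x[1]),-np.sin(q.x[2])*(p[0]-q.x[0])+np.cos(q.x[2])*(p[1]-q.x[1])],3)
for k in("FL","FR","BR"):print(k,i(onz(s,S(*pts[k][0]),.012)),i(onz(t,T(*pts[k][1]),.012)))
```

```text
FL [ 0.466  -0.0426  0.0052] 0.0037
FR [ 0.3813 -0.2855  0.0028] 0.0022
BR [ 0.5228 -0.3327  0.005 ] 0.0019
gripend [ 0.5486 -0.2525  0.238 ] 0.0038
gripin [ 0.5696 -0.1776  0.2409] 0.0039
pad [ 0.4386 -0.2606  0.0491] 0.004
[ 0.51975011 -0.15211069 -0.31584326] [-1.6 -1.  -0.1 -0.9  0.7  0.1  2.2 -1.5 -2.3  0.3  0.6  1.5  1.7]
tab [ 0.52  -0.122  0.21 ] [103.  85.] [468. 137.]
grip [ 0.56  -0.216  0.241] [238.  62.] [603.  67.]
pad [ 0.433 -0.26   0.056] [215. 362.] [673. 289.]
lev1 [ 0.46  -0.183  0.226] [127. 149.] [556. 218.]
FL [-0.086  0.081] [-0.087  0.087]
FR [-0.092 -0.175] [-0.092 -0.169]
BR [ 0.056 -0.175] [ 0.057 -0.17 ]
```

>>> carry_out:
  steps:
    - [[0,-0.028,-0.034,-0.012,-6.2],[0,-0.03,-0.032,-0.012,0],[0,-0.03,-0.032,-0.012,0],[0,-0.03,-0.032,-0.012,0],[0,-0.03,-0.032,-0.012,0]]

```text
time: 0.72
position: [0.3655, 0.4108, 0.2827]
ee_rot: [0.159, 0.987, -0.0, -0.0]
wrist_force: [1.2, 0.1, 0.5]
width: 0.0411
gripper_force: 0.0
```

>>> carry_out:
  steps:
    - [[0,-0.03,-0.032,-0.012,0],[0,-0.03,-0.032,-0.012,0],[0,-0.03,-0.032,-0.012,0],[0,-0.03,-0.032,-0.012,0],[0,-0.03,-0.032,-0.012,0]]

```text
time: 1.35
position: [0.4574, 0.2118, 0.3428]
ee_rot: [0.159, 0.987, -0.0, -0.0]
wrist_force: [0.6, 0.6, -0.6]
width: 0.0005
gripper_force: 0.0
```

>>> carry_out:
  steps:
    - [[0,-0.009,-0.043,0,0],[0,-0.009,-0.043,0,0],[0,-0.009,-0.043,0,0],[0,-0.009,-0.043,0,0],[0,-0.009,-0.043,0,0]]

```text
time: 1.98
position: [0.4318, -0.0064, 0.3424]
ee_rot: [0.159, 0.987, 0.0, -0.0]
wrist_force: [0.7, -0.1, 0.4]
width: 0.0005
gripper_force: 0.0
```

>>> carry_out:
  steps:
    - [[0,-0.009,-0.043,0,0],[0,-0.009,-0.043,0,0],[0,-0.009,-0.043,0,0],[0,-0.009,-0.043,0,0],[0,0,0,0,0]]

```text
time: 2.6
position: [0.4114, -0.1825, 0.3426]
ee_rot: [0.162, 0.987, -0.0, -0.0]
wrist_force: [0.1, 1.4, -0.2]
width: 0.0002
gripper_force: 0.0
```

```bash
cat >> h.py <<'E'
PO=np.array([.520,-.152]);YAW=-.318
def W(P):
    c,n=np.cos(YAW),np.sin(YAW);P=np.array(P)/1e3;return np.array([PO[0]+c*P[0]-n*P[1],PO[1]+n*P[0]+c*P[1],P[2]])
def inv(w):
    c,n=np.cos(YAW),np.sin(YAW);d=np.asarray(w)[:2]-PO;return (np.array([c*d[0]+n*d[1],-n*d[0]+c*d[1],w[2]])*1e3).round(1)
def tool():
    s=monitor.get_state();y=R.from_quat(s['ee_rot']).as_matrix()[:,1]
    print("t",round(s['time'],2),"TCP press",inv(s['position']),"tool y vs press x deg",round(np.degrees(np.arctan2(y[1],y[0])-YAW),1),"F",np.round(s['wrist_force'],1),"w",round(s['width'],4));return s
E
python3 - <<'E'
from h import *
s=tool();im=cams.camera("wrist");C=cam("wrist",s)
cv2.imwrite("pics/w1raw.png",im[:,:,::-1])
o=im.copy()
for P in [(-49,-130,56),(-9,29,210),(58,-48,241),(58,-85,241),(58,-11,241),(-90,85,12),(-90,-175,12),(55,-175,12)]:
    p=proj(C,W(P));print(P,p.round());cv2.circle(o,tuple(int(v) for v in p),3,(0,255,0),1)
cv2.imwrite("pics/w1.png",o[:,:,::-1])
E
```

```text
t 2.6 TCP press [-93.6 -63.  342.6] tool y vs press x deg 89.5 F [ 0.1  1.4 -0.2] w 0.0002
(-49, -130, 56) [229. 204.]
(-9, 29, 210) [378. 284.]
(58, -48, 241) [297. 368.]
(58, -85, 241) [256. 369.]
(58, -11, 241) [338. 368.]
(-90, 85, 12) [383. 167.]
(-90, -175, 12) [201. 169.]
(55, -175, 12) [207. 262.]
```

View pics/w1.png

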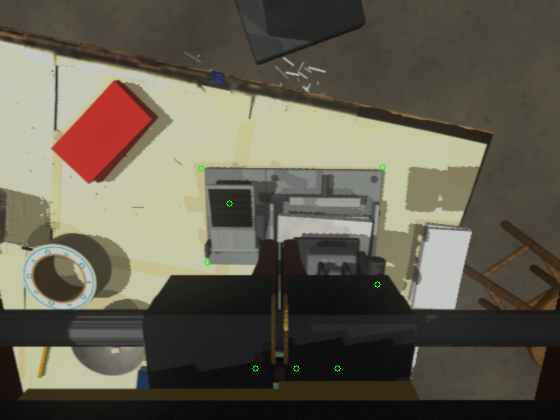

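The wrist view shows the treadle at columns 206–257 and the base front edge at row 169, both within 3 px of my predictions. A dark part, possibly the catch tab, shows at (376,267). I'll move over the treadle pad and descend.

>>> carry_out:
  steps:
    - [[0,-0.022,-0.032,0.03,0],[0,-0.022,-0.032,0.03,0],[0,0,0,0.05,0],[0,0,0,0.05,0],[0,0,0,0.05,0]]

```text
time: 3.28
position: [0.4348, -0.2523, 0.1307]
ee_rot: [0.158, 0.987, 0.0, -0.0]
wrist_force: [1.0, 0.6, -0.6]
width: 0.0003
gripper_force: 0.0
```

>>> carry_out:
  steps:
    - [[0,0,0,0.04,0],[0,0,0,0.02,0],[0,0,0,0.01,0],[0,0.001,0,0.006,0],[0,0.001,0,0.003,0]]

```text
time: 3.9
position: [0.433, -0.2528, 0.0541]
ee_rot: [0.159, 0.987, 0.0, 0.0]
wrist_force: [-0.7, 2.5, 4.3]
width: 0.0005
gripper_force: 2.2
```

>>> carry_out:
  steps:
    - [[0,0.001,0,0.005,0],[0,0.001,0,0.005,0],[0,0.001,0,0.005,0],[0,0.001,0,0.004,0],[0,0,0,0.003,0]]

```text
time: 4.53
position: [0.429, -0.2515, 0.0326]
ee_rot: [0.159, 0.987, 0.001, 0.001]
wrist_force: [-1.4, 3.6, 9.4]
width: 0.0004
gripper_force: 4.8
```

>>> carry_out:
  steps:
    - [[0,0,0,0.002,0],[0,0,0,0.002,0],[0,0,0,0,0]]

```text
time: 4.9
position: [0.4289, -0.2514, 0.0295]
ee_rot: [0.159, 0.987, 0.001, 0.0]
wrist_force: [-5.0, 6.2, 21.9]
width: 0.0009
gripper_force: 11.0
```

>>> carry_out:
  steps:
    - [[0,0,0,0.0015,0],[0,0,0,0,0],[0,0,0,-0.02,0],[0,0,0,-0.05,0],[0,0,0,-0.055,0]]

```text
time: 5.52
position: [0.4284, -0.2521, 0.1528]
ee_rot: [0.159, 0.987, -0.0, -0.0]
wrist_force: [1.8, 0.8, 0.7]
width: 0.0002
gripper_force: 0.0
```

>>> carry_out:
  steps:
    - [[0,0,0,-0.055,0],[0,0,0,-0.055,0],[0,0,0,-0.055,0],[0,-0.01,0.04,-0.02,0],[0,-0.01,0.045,0,0]]

```text
time: 6.15
position: [0.4755, -0.1779, 0.339]
ee_rot: [0.16, 0.987, 0.001, 0.003]
wrist_force: [0.6, 0.7, -0.1]
width: 0.0005
gripper_force: 0.0
```

>>> carry_out:
  steps:
    - [[0,-0.015,0.045,0,0],[0,0,0,0,0]]

```text
time: 6.4
position: [0.5044, -0.1359, 0.3362]
ee_rot: [0.156, 0.988, 0.0, 0.0]
wrist_force: [-0.3, -2.0, -0.3]
width: 0.0004
gripper_force: 0.0
```

Run:
```python
from h import *
s=tool();im=cams.camera("wrist");C=cam("wrist",s);t=cams.camera("scene")
for P in [(-49,-130,56),(-9,29,210),(-90,85,12),(-90,-175,12),(20,0,35)]: print(P,proj(C,W(P)).round(),proj(cam("scene"),W(P)).round())
o=np.zeros((560,800,3),np.uint8)
o[:330,:560]=im[:330];o[330:,:345]=cv2.resize(t[160:275,185:300],None,fx=3,fy=2,interpolation=2)[:230,:345]
a=cv2.resize(im[180:290,270:380],None,fx=2,fy=2,interpolation=2);o[330:550,360:580]=a
cv2.imwrite("pics/w2.png",o[:,:,::-1])
```

```text
t 6.4 TCP press [-19.8  10.4 336.2] tool y vs press x deg 90.3 F [-0.3 -2.  -0.3] w 0.0004
(-49, -130, 56) [168. 148.] [252. 266.]
(-9, 29, 210) [300. 211.] [214. 173.]
(-90, 85, 12) [334. 115.] [184. 235.]
(-90, -175, 12) [143. 114.] [252. 299.]
(20, 0, 35) [271. 197.] [238. 224.]
```

View pics/w2.png

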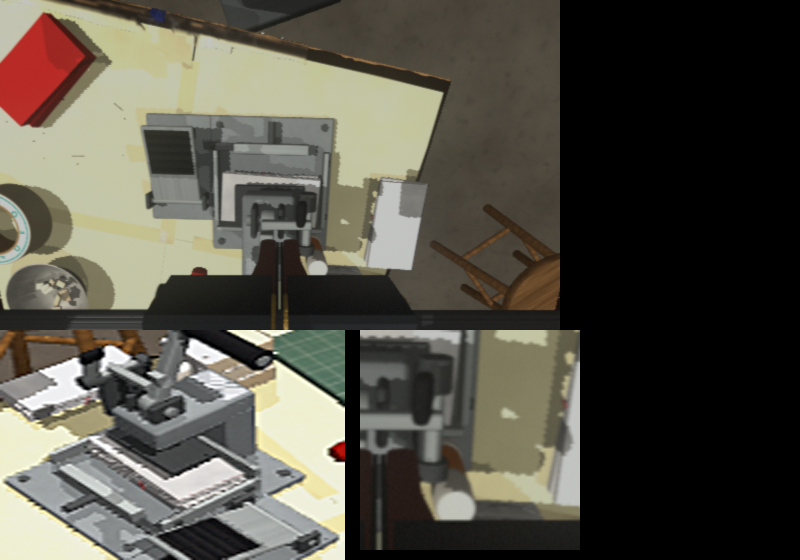

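The wrist view shows the black tab pad at (302,207), against a predicted (300,211), so the pose holds. The treadle is up again and the bundle's front edge is at about row 173. I'll check the bundle and descend beside the tab's inner side.

Run:
```python
from h import *
s=tool();C=cam("wrist",s)
print("bundle front",inv(onz(C,(265,173),.043)),"back stop? base front",inv(onz(C,(240,115.5),.012)),"tab",inv(onz(C,(302,207),.215)))
```

```text
t 6.5 TCP press [-20.5   5.9 336.3] tool y vs press x deg 89.9 F [-1.8  0.6  0.5] w 0.0008
bundle front [-15.8 -12.9  43. ] back stop? base front [-89.7 -47.2  12. ] tab [-14.4  25.5 215. ]
```

>>> carry_out:
  steps:
    - [[0,-0.005,-0.008,0.04,0],[0,0,0,0.04,0],[0,0,0,0.03,0],[0,0,0,0.015,0],[0,0,0,0.01,0]]

```text
time: 7.12
position: [0.5047, -0.1498, 0.2012]
ee_rot: [0.16, 0.987, -0.0, 0.0]
wrist_force: [0.7, 0.4, 0.9]
width: 0.0006
gripper_force: 0.0
```

>>> carry_out:
  steps:
    - [[0,0,0.01,0,0],[0,0,0.009,0,0],[0,0,0.009,0,0],[0,0,0.009,0.001,0],[0,0,0.008,0.002,0]]

```text
time: 7.75
position: [0.5196, -0.1056, 0.1984]
ee_rot: [0.159, 0.987, 0.0, 0.001]
wrist_force: [-0.2, -1.3, 0.4]
width: 0.0007
gripper_force: 0.6
```

>>> carry_out:
  steps:
    - [[0,0,0.008,0.003,0],[0,0,0.006,0.004,0],[0,0,0.006,0.004,0],[0,0,0.004,0.004,0],[0,0,0,0,0]]

```text
time: 8.38
position: [0.5256, -0.0864, 0.185]
ee_rot: [0.161, 0.987, -0.001, -0.001]
wrist_force: [-11.6, -7.1, 23.3]
width: 0.0005
gripper_force: 12.8
```

Run:
```python
from h import *
s=tool();im=cams.camera("wrist");t=cams.camera("scene")
for a in (0,.9,1.1,1.3):
    P=(-12,40+46*np.sin(a-.25),165+46*np.cos(a-.25));print(a,P,((proj(cam("scene"),W(P))-[185,150])*4).round())
o=np.zeros((440,800,3),np.uint8)
o[:,:400]=cv2.resize(t[150:260,185:285],None,fx=4,fy=4,interpolation=2);o[:,400:]=cv2.resize(im[100:320,190:390],None,fx=2,fy=2)
cv2.imwrite("pics/w3.png",o[:,:,::-1])
```

```text
t 8.38 TCP press [-15.2  64.  185. ] tool y vs press x deg 89.7 F [-11.6  -7.1  23.3] w 0.0005
0 (-12, np.float64(28.619417874291944), np.float64(209.56997139868966)) [114.  96.]
0.9 (-12, np.float64(67.83857466385783), np.float64(201.61985473325657)) [73. 72.]
1.1 (-12, np.float64(74.55889863645346), np.float64(195.35922471070919)) [67. 75.]
1.3 (-12, np.float64(79.90146837732479), np.float64(187.88826820301944)) [63. 80.]
```

View pics/w3.png

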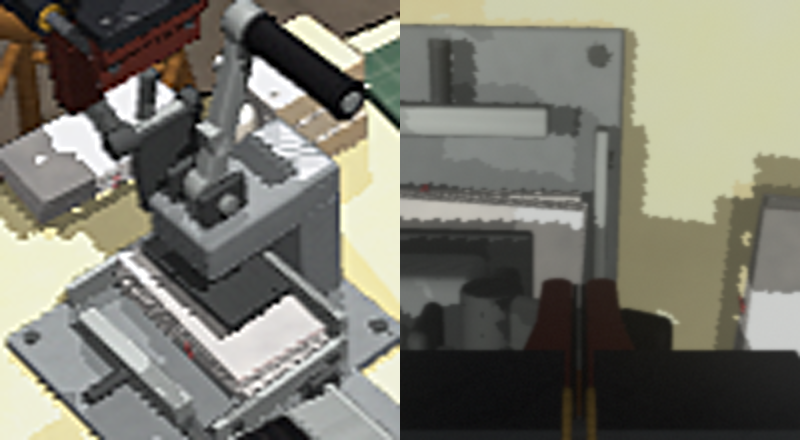

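The scene crop shows the catch's nose upright, clear of the lever's front, and the tab down under the finger. The 23 N reaction says it is at its end stop. I'll back off and go over the grip.

>>> carry_out:
  steps:
    - [[0,0,-0.005,-0.03,0],[0,0,0,-0.05,0],[0,-0.01,-0.01,-0.045,0],[0,-0.032,-0.046,0,0],[0,-0.032,-0.046,0,0]]

```text
time: 9.1
position: [0.5644, -0.2078, 0.3086]
ee_rot: [0.157, 0.988, 0.001, 0.001]
wrist_force: [0.6, 1.0, -0.3]
width: 0.0003
gripper_force: 0.0
```

>>> carry_out:
  steps:
    - [[70,0,0,0,-10],[70,0,0,0,-10],[70,0,0,0,-10],[70,0,0,0,-10],[70,0,0,0,-10]]

```text
time: 9.72
position: [0.5632, -0.2073, 0.3077]
ee_rot: [-0.276, 0.961, 0.001, -0.0]
wrist_force: [-0.3, 0.3, 0.1]
width: 0.047
gripper_force: 0.0
```

>>> carry_out:
  steps:
    - [[70,0,0,0,-10],[70,0,0,0,-10],[70,0,0,0,-10],[70,0,0,0,-10],[70,0,0,0,0]]

```text
time: 10.35
position: [0.5615, -0.2081, 0.3009]
ee_rot: [-0.542, 0.84, 0.006, -0.005]
wrist_force: [-0.0, -0.3, -0.2]
width: 0.0615
gripper_force: 0.0
```

Run:
```python
from h import *
s=tool();print(np.round(s['q'],2));im=cams.camera("wrist");C=cam("wrist",s)
for P in [(58,-48,241),(58,-85,241),(58,-11,241),(58,-85,252),(58,-11,252)]: print(P,proj(C,W(P)).round())
cv2.imwrite("pics/w4.png",im[:,:,::-1])
```

```text
t 10.35 TCP press [ 57.  -40.3 300.9] tool y vs press x deg 173.9 F [-0.  -0.3 -0.2] w 0.0615
[ 0.29  0.3  -0.05  1.63  0.01  1.22  2.96]
(58, -48, 241) [278. 213.]
(58, -85, 241) [271. 158.]
(58, -11, 241) [283. 264.]
(58, -85, 252) [271. 160.]
(58, -11, 252) [284. 271.]
```

View pics/w4.png

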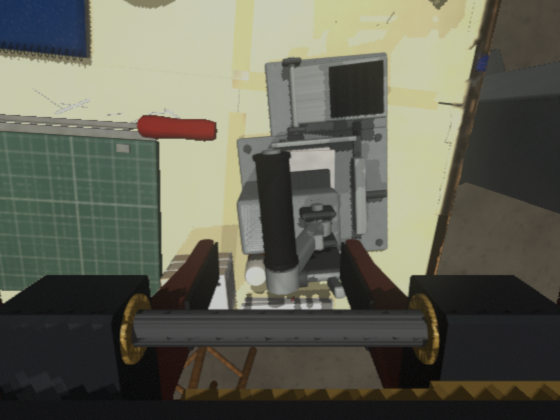

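The wrist view shows the grip from (272,155) to (281,265), within about 3 px of the prediction. Joint 7 is sitting at its range limit, though, so I'll turn the tool the other way by a half turn.

>>> carry_out:
  steps:
    - [[70,0,0,0,10],[70,0,0,0,10],[70,0,0,0,10],[70,0,0,0,10],[70,0,0,0,10]]

```text
time: 11.02
position: [0.5621, -0.2083, 0.3017]
ee_rot: [-0.133, 0.991, 0.001, -0.008]
wrist_force: [0.7, -0.4, -0.5]
width: 0.0615
gripper_force: 0.0
```

>>> carry_out:
  steps:
    - [[70,0,0,0,10],[70,0,0,0,10],[70,0,0,0,10],[70,0,0,0,10],[70,0,0,0,10]]

```text
time: 11.65
position: [0.5621, -0.2083, 0.3019]
ee_rot: [0.298, 0.954, -0.002, -0.007]
wrist_force: [-0.0, 0.3, 0.7]
width: 0.0615
gripper_force: 0.0
```

>>> carry_out:
  steps:
    - [[70,0,0,0,10],[70,0,0,0,10],[70,0,0,0,10],[70,0,0,0,10],[70,0,0,0,10]]

```text
time: 12.28
position: [0.5621, -0.2082, 0.3021]
ee_rot: [0.674, 0.739, -0.005, -0.005]
wrist_force: [0.3, 1.0, 0.4]
width: 0.0614
gripper_force: 0.0
```

>>> carry_out:
  steps:
    - [[70,0,0,0,10],[70,0,0,0,10],[70,0,0,0,10],[70,0,0,0,0],[70,0,0,0,0]]

```text
time: 12.9
position: [0.5622, -0.2079, 0.3019]
ee_rot: [0.839, 0.544, -0.006, -0.004]
wrist_force: [0.3, 1.0, -0.2]
width: 0.0616
gripper_force: 0.0
```

```bash
python3 -c "
from h import *
s=tool();print(np.round(s['q'],2),s['ee_rot'])"
```

```text
t 12.9 TCP press [ 57.5 -40.  301.9] tool y vs press x deg -5.9 F [ 0.3  1.  -0.2] w 0.0616
[-0.13  0.31  0.48  1.66 -0.15  1.22 -0.03] [ 0.83898763  0.54409907 -0.00616699 -0.0042345 ]
```

>>> carry_out:
  steps:
    - [[70,-0.01,0.001,0.02,-5.9],[70,0,0,0.025,0],[70,0,0,0.02,0],[70,0,0,0.014,0],[70,0,0,0,0]]

```text
time: 13.52
position: [0.5571, -0.2176, 0.2219]
ee_rot: [0.811, 0.586, -0.007, -0.006]
wrist_force: [0.8, -0.4, -0.3]
width: 0.0614
gripper_force: 0.0
```

>>> carry_out:
  steps:
    - [[10,0,0,0,0],[10,0,0,0,0],[10,0,0,0,0],[10,0,0,0,0],[10,0,0,0,0]]
  force: 30

```text
time: 14.15
position: [0.5579, -0.2179, 0.2228]
ee_rot: [0.811, 0.585, -0.006, -0.005]
wrist_force: [0.9, -0.4, -0.3]
width: 0.0214
gripper_force: 30.0
```

```bash
python3 -c "
from h import *
s=tool();print(np.round(s['q'],2),s['gripper_force'])
for k in range(0,11):
  a=-.35+.1*k;print(k/10,(20-110*np.sin(a)).round(1),(138+110*np.cos(a)-18.7).round(1))"
```

```text
t 14.15 TCP press [ 56.6 -50.7 222.8] tool y vs press x deg -0.1 F [ 0.9 -0.4 -0.3] w 0.0214
[-0.07  0.38  0.45  1.76 -0.18  1.06  0.11] 29.97811585664749
0.0 57.7 222.6
0.1 47.2 225.9
0.2 36.4 228.1
0.3 25.5 229.2
0.4 14.5 229.2
0.5 3.6 228.1
0.6 -7.2 225.9
0.7 -17.7 222.6
0.8 -27.8 218.3
0.9 -37.5 213.1
1.0 -46.6 206.9
```

The fingers stopped at 21.4 mm, which matches the 22 mm grip. I'll pull along the arc.

>>> carry_out:
  steps:
    - [[10,0,-0.0105,-0.0033,0],[10,0,-0.0108,-0.0022,0],[10,0,-0.0109,-0.0011,0],[10,0,-0.011,0,0],[10,0,0,0,0]]

```text
time: 14.78
position: [0.516, -0.203, 0.2295]
ee_rot: [0.811, 0.586, -0.005, -0.005]
wrist_force: [7.1, -0.6, -9.5]
width: 0.0213
gripper_force: 30.0
```

>>> carry_out:
  steps:
    - [[10,0,-0.0109,0.0011,0],[10,0,-0.0108,0.0022,0],[10,0,-0.0105,0.0033,0],[10,0,-0.0101,0.0043,0],[10,0,0,0,0]]

```text
time: 15.4
position: [0.4784, -0.1898, 0.2195]
ee_rot: [0.81, 0.586, -0.004, -0.003]
wrist_force: [15.0, -2.0, -13.7]
width: 0.0214
gripper_force: 30.0
```

>>> carry_out:
  steps:
    - [[10,0,-0.0097,0.0052,0],[10,0,-0.006,0.004,0],[10,0,-0.0031,0.0022,0],[10,0,-0.0015,0.001,0],[10,0,0,0,0]]

```text
time: 16.02
position: [0.4623, -0.1842, 0.2094]
ee_rot: [0.81, 0.586, -0.002, -0.0]
wrist_force: [17.9, -0.7, -8.1]
width: 0.0213
gripper_force: 30.0
```

```bash
python3 -c "
from h import *
s=tool();print(np.round(s['q'],2),s['gripper_force'])"
```

```text
t 16.02 TCP press [-44.7 -48.6 209.4] tool y vs press x deg -0.0 F [17.9 -0.7 -8.1] w 0.0213
[-0.14  0.21  0.45  2.01 -0.11  0.95  0.05] 30.013685524463654
```

>>> carry_out:
  steps:
    - [[10,0,-0.0025,0.0018,0],[10,0,-0.0024,0.0018,0],[10,0,0,0,0]]
  force: 45

```text
time: 16.4
position: [0.4594, -0.1832, 0.207]
ee_rot: [0.81, 0.586, -0.0, 0.001]
wrist_force: [19.8, -0.3, -4.7]
width: 0.021
gripper_force: 45.0
```

>>> carry_out:
  steps:
    - [[10,0,-0.002,0.0015,0],[10,0,0,0,0],[10,0,0,0,0]]

```text
time: 16.77
position: [0.4593, -0.1832, 0.2068]
ee_rot: [0.81, 0.586, 0.001, 0.003]
wrist_force: [21.6, -2.4, 0.4]
width: 0.0211
gripper_force: 45.0
```

Run:
```python
from h import *
s=tool();t=cams.camera("scene");b=cams.camera("top")
print(s['gripper_force'])
o=np.zeros((440,800,3),np.uint8)
o[:,:400]=cv2.resize(t[150:260,185:285],None,fx=4,fy=4,interpolation=2);o[:,400:]=cv2.resize(b[130:273,190:320],(400,440),interpolation=2)
cv2.imwrite("pics/w5.png",o[:,:,::-1])
```

```text
t 16.77 TCP press [-47.9 -48.6 206.8] tool y vs press x deg -0.0 F [21.6 -2.4  0.4] w 0.0211
45.01904010772705
```

View pics/w5.png

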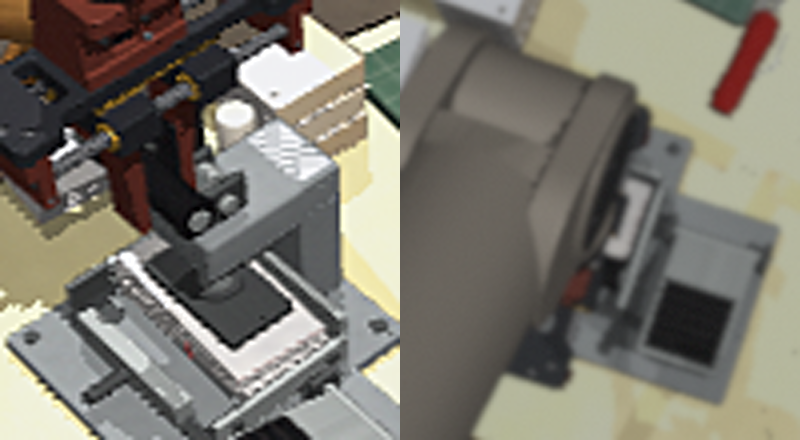

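The scene view shows the lever forward in the grip at about (185,200) in the crop, and the platen down on the bundle at (235,315). The last 2.5 mm of command moved the grip only 0.1 mm, so the lever is on its stop.

```bash
python3 -c "
from station import job
print(job.close_job())"
```

```text
the job is handed in; nothing more can be done
None
```

I handed the job in at about 17 s of the 64 s limit, with the bundle home, the catch flipped off, and the lever still held forward on its stop, clamping the bundle; the verdict was not reported back.

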